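# Stack and chock the bangle-forming tubes on their V-cradle

## Robot

A 7-joint arm with a two-finger parallel gripper is mounted at the origin on the work surface. World frame = base frame: x ahead of the robot, y to its left, z up, the work surface at z = 0. Lengths are in mm, angles in degrees, forces in N, time in s.
With the tool pointing down it reaches from about 400 to 875 mm from the base axis. Payload 6.5 kg.
Tool frame: the origin (TCP) lies at the very end of the fingers, on their centre line; the grasp point (between the pads) lies arm.tcp_to_grasp behind it (arm.tcp_to_grasp is the distance from the TCP to the grasp point, in mm); z points along the fingers, y is the direction in which the jaws open and shut (so a half turn about z gives the same grasp; the last joint's range is limited). The gripper opens to 88 mm and grips with 3 to 60 N. Pads are 18 mm wide; open, the fingers measure 123 mm over their backs; the gripper's body (75 mm by 187 mm) begins 45 mm behind the grasp point.
Start: joints at [67.311, 30.733, -0.252, 88.115, 0.149, 61.152, -4.079], TCP at [210.501, -614.963, 238.716] pointing down, gripper open.
Joint ranges: [-154.64, 154.64], [-21.42, 123.67], [-72.66, 72.17], [13.99, 137.28], [-74.86, 254.86], [10.95, 109.41], [-158.01, 158.01]. Speed limits (degrees/s): [136.94, 136.94, 180, 180, 180, 180, 180].

## Interface

Orientations are given as a 3x3 rotation matrix whose columns are the frame's x, y, z axes.
In Python, from station import arm, eyes gives the robot as it stands.
- The arm moves only by the tool step_arm, never from a script. Its argument "series" is a list of rows, each a list of 4 numbers: the shift along the tool's x, y, z in mm, then the turn about the tool's z in rad. In form: [[tx, ty, tz, turn], ...]. A call has 1 to 8 rows; each row shifts and turns the pose as measured when the row begins, along the tool's axes as they then stand; what a row does not reach is not made up. A row lasts 1/12 s, in which the tool goes at most 41.7 mm and 7.16 degrees, less where a joint would pass 70% of its speed; a pose out of reach is approached as far as the arm can. A call with a gripper value outside its range is refused whole. "grip" is the closure, from 0 (fully open) to 1 (shut), set as the call begins (left out, the last holds). The fingers move at their own pace and stop on an object; the grip force is fixed at half the most. Time passes only in rows, so rows that do not move let the fingers close. It gives the time, the measured TCP pose, the force and the opening at its end, in the units of the state.
- arm.observe(): the state, without advancing time (a new reading comes with each control period).
- eyes.get_image(name): name is "scene" or "top"; returns the picture (384x512x3 uint8, red, green, blue); there is no depth.
- eyes.camera_params(name): a dict with "camera_matrix" (3x3 intrinsics, pixels), "world_from_camera" (4x4, takes a point from camera to world coordinates). Camera axes: x right, y up, looking along -z (the intrinsics and any distortion apply to the point x, -y, -z); pixel columns grow to the right and rows downward; lengths in mm; the calibration is good to about 2 mm. A picture is of the moment at which its call begins. camera_params takes no time and is no camera call.
- arm.hand_in(): hands the job in, once; it reports no verdict.
The state is a dict: "clock": time; "qpos": joint angles; "qd": joint speeds; "joint_efforts": joint torques, N m; "tcp_pos": TCP position; "tool_rot": TCP orientation; "ft_force": force on the tool from outside, world axes, zero at the start; "ft_torque": the same for the moment, N m; "gripper_width": opening from 0.0 (shut) to 1.0 (fully open).
Only numpy, scipy, OpenCV 4.12 (cv2) and the standard library are available. Lean on these libraries where they do the work, as an engineer would, in place of code of your own. Each camera call takes 0.05 s, during which the arm holds its last target. There are 200 camera calls.

## Task

Put the steel forming tubes away on the V-cradle. Slide the chock bar up so that the loose tube rolls into the V next to the one at the fence and is chocked there snugly, both tubes well down in their Vs; only then lay the third tube from its V-rest into the valley on top of the two, square and centred with them, set down and not dropped, and last tip the keeper bail over so that it lies on the top tube. Leave the other things on the table alone.

Things in the scene. Friction and masses are not known exactly. Their poses are not given: they have to be found in the camera images.
- cradle: Timber V-cradle fixed on the table, ply base 270 x 285 x 15 mm. Origin on the table top, mid row of Vs; x along the tubes, y along the row of Vs to the fence, z up. Two beech bearers (24 mm wide, at x = -60 and +60 mm) each have four shallow Vs, flanks 12 degrees, bottoms at y = +63, +21, -21, -63 mm and z = 42 mm; humps between at z = 46.5 mm, flat so from y = -84 to -150 mm.
- fence (a point): middle of the upper edge of the fence's face, cradle frame (0, 84, 75) mm: a fixed beech rail, 150 mm long in x, 16 mm thick, just beyond the last V; nothing of it is higher. The keeper's two steel posts stand at cradle x = -124 and +124 mm, y = 87 to 117 mm, up to z = 83 mm
- seat_fence (a point): where the axis of a tube lies when it sits in the V next to the fence, mid-length (cradle frame 0, 63, 62.4 mm); axes as the cradle's
- seat_next (a point): the same for the next V (cradle frame 0, 21, 62.4 mm)
- valley (a point): where the axis of a tube lies that rests in the valley on top of those two tubes, mid-length (cradle frame 0, 42, 96.5 mm); the tops of the two lower tubes are 14 mm below this axis, so fingers that straddle the tube must not reach lower
- chock (a joint): slide of the chock bar along the cradle's +y, in m: 0 is the end away from the fence, stop at 0.125. Its front face lies at cradle y = -112 mm + this value: it touches the tube in the second V from the fence at about 0.113. It stays where it is left; about 3 N move it, 3 to 8 N while it rolls a tube over the humps
- chock_face (a point): middle of the chock bar's upright rubber-faced front (+y) face, 62 mm above the table. The bar lies across both bearers: 150 mm long in x, 22 mm thick in y, z = 48 to 78 mm, with aluminium shoes at both ends (161 mm overall)
- chock_back (a point): middle of the chock bar's plain back (-y) face, to push on, 62 mm above the table
- keeper (a joint): hinge of the keeper bail, rad, about the cradle's x axis, pivot at cradle y = 102, z = 72 mm: 0 is open, leaning outward (+y) 40 degrees past upright on its stop; 0.70 upright; about 1.6 lying on a tube in the valley; stop at 2.3. It swings freely: past upright it falls over onto the tubes by itself and lies there by its weight (0.15 kg)
- keeper_bar (a point): middle of the keeper's crossbar, which is parallel to the tubes, 80 mm from the pivot line, 224 mm long, 10 mm thick with its sleeve over the middle 130 mm. The bail's two 8 mm side arms are at cradle x = -112 and +112 mm, clear of the tube ends
- tube_a: steel tube, 40 mm outside, 180 mm long, about 0.33 kg, that already lies in the V next to the fence; origin at the middle of its axis, x along the axis (it turns about x as it rolls)
- tube_b: the same kind of tube, at the start in the V farthest from the fence, in front of the chock bar; origin and axis as tube_a
- tube_c: the same kind of tube, at the start on the separate V-rest on the table; origin and axis as tube_a
- v_rest: brown wooden V-rest, fixed on the table: two V-blocks 22 mm wide at x = -55 and +55 mm on a board 150 x 64 mm; origin on the table under its middle, x along its tube; the tube's axis lies 37 mm above the table, the Vs' edges reach 29 mm, the board 6 mm
- offcut: bystander: copper tube offcut, 28 mm wide, 42 mm high, standing past the end of the V-rest
- jar: bystander: glass jar with white lid, 62 mm wide, 85 mm high, origin under it, near the robot's side of the cradle
- dropper: bystander: small grey bottle, 32 mm wide, 75 mm high, origin under it
- tile: bystander: white tile 100 x 100 x 7 mm lying flat, origin under it
- pliers: bystander: flat pliers with red handles, 150 mm long, 14 mm high, lying flat between the V-rest and the cradle
- cutters: bystander: side cutters with red handles, 125 mm long, 14 mm high, lying flat
- screwdriver: bystander: screwdriver with yellow handle, 190 mm long, 26 mm high, lying beside the V-rest
- hammer: bystander: hammer with wooden handle, 240 mm long, lying

How it is judged (in metres and radians):
On the way, in this order (a step that is already met when the one before it is completed fails the run):
1. the loose tube sits in the V next to the first tube, both well down in their Vs, and the chock bar is snug against it, while the third tube is still on its rest (y of tube_a in the frame of cradle above 0.058 m and z of tube_a in the frame of cradle between 0.058 and 0.0655 m and y of tube_b in the frame of cradle between 0.016 and 0.026 m and z of tube_b in the frame of cradle between 0.058 and 0.0655 m and value of joint chock above 0.108 m and distance between tube_c and valley above 0.1 m), for 0.2 s.
2. the third tube lies in the valley, let go (horizontal distance between tube_c and valley below 0.016 m and z of tube_c in the frame of cradle between 0.091 and 0.101 m and contact force between the fingers and tube_c below 0.1 N and linear speed of tube_c below 0.03 m/s and value of joint chock above 0.108 m and value of joint keeper below 0.7 rad), for 0.2 s.
At the end, for the whole second after the job is handed in: All at rest: tube_a and tube_b in the two Vs at the fence (5 mm across, at most 3 mm high), chock bar within 5 mm of tube_b (joint over 0.108), tube_c in the valley on both (6 mm across, 5 mm in height, 15 mm lengthwise, 3 degrees), keeper lying on tube_c (joint 1.5 to 1.85) (y of tube_a in the frame of cradle between 0.058 and 0.068 m and z of tube_a in the frame of cradle between 0.058 and 0.0655 m and y of tube_b in the frame of cradle between 0.016 and 0.026 m and z of tube_b in the frame of cradle between 0.058 and 0.0655 m and value of joint chock above 0.108 m and y of tube_c in the frame of cradle between 0.036 and 0.049 m and z of tube_c in the frame of cradle between 0.091 and 0.101 m and x of tube_c in the frame of cradle between -0.015 and 0.015 m and angle between the x axis of tube_c and the x axis of cradle, either way round below 0.06 rad and value of joint keeper between 1.5 and 1.85 rad and linear speed of each of tube_a, tube_b, tube_c below 0.02 m/s); the robot touches nothing.
It fails at once if the third tube is dropped: falls freely faster than 0.5 m/s (from more than about 13 mm) (linear speed of tube_c above 0.5 m/s and contact force between the fingers and tube_c below 0.1 N).
It fails at once if a tube falls off the cradle (height (world z) of any of tube_a, tube_b below 0.045 m).
It fails at once if a bystander is shifted by more than 40 mm (distance of any of offcut, jar, dropper, tile, pliers, cutters, screwdriver, hammer from where it was at the start of the episode above 0.04 m).
It also fails if it takes over 64 s, if anything falls off the work surface, if the arm or the gripper's body presses on something with over 40 N, if the wrist force passes 120 N, or if a joint passes its speed limit or range.

## Working session

There is one attempt and no reset: what is moved stays moved. The work goes in short steps, Python scripts to look and compute and a tool call to move; the robot and the scene stay as the last step left them, time stands still between calls to the robot, and variables do not carry over. Pictures are saved under pics/ and viewed, about 8 in all and at most 12, crops included, and the job is handed in when it is done.

Besides the shell and the picture viewer there is one more tool, called after "Request:" as name(argument=value, ...), one argument or row to a line, values as JSON. step_arm: Moves the arm, as the interface text tells. Its arguments: {"type":"object","properties":{"series":{"type":"array","items":{"type":"array","items":{"type":"number"}}},"grip":{"type":"number"}},"required":["series"]}

```bash
ls; mkdir -p pics
cat > h.py <<'E'
import numpy as np, cv2
from station import arm, eyes
def P(n):
    p=eyes.camera_params(n); return np.array(p["camera_matrix"],float),np.array(p["world_from_camera"],float)
def ray(n,u,v):
    K,T=P(n); d=np.linalg.inv(K)@[u,v,1]; d=T[:3,:3]@[d[0],-d[1],-d[2]]; return T[:3,3],d
def at(n,u,v,z):
    o,d=ray(n,u,v); return o+d*(z-o[2])/d[2]
def pix(n,X):
    K,T=P(n); c=T[:3,:3].T@(np.array(X,float)-T[:3,3]); q=K@[c[0],-c[1],-c[2]]; return q[:2]/q[2]
def snap(n,f):
    im=cv2.cvtColor(np.array(eyes.get_image(n)),cv2.COLOR_RGB2BGR); cv2.imwrite('pics/'+f,im); return im
E
python3 - <<'E'
from h import *
for n in("scene","top"):
    snap(n,n+"0.png"); K,T=P(n); print(n,K.round(1).tolist(),T.round(3).tolist())
    print({k:v for k,v in eyes.camera_params(n).items() if k not in("camera_matrix","world_from_camera")})
s=arm.observe(); print(s); print(arm.tcp_to_grasp)
E
```

```text
pics
scene [[440.6, 0.0, 247.8], [0.0, 440.6, 193.9], [0.0, 0.0, 1.0]] [[-0.706, -0.506, 0.495, 1062.086], [0.708, -0.498, 0.5, 552.886], [-0.007, 0.704, 0.71, 867.676], [0.0, 0.0, 0.0, 1.0]]
{}
top [[404.3, 0.0, 254.8], [0.0, 404.3, 196.1], [0.0, 0.0, 1.0]] [[0.013, 0.986, -0.168, 333.191], [-1.0, 0.012, -0.007, -34.364], [-0.005, 0.168, 0.986, 1215.593], [0.0, 0.0, 0.0, 1.0]]
{}
{'clock': 0.1, 'qpos': array([67.31046025, 30.77264888, -0.25385498, 88.16393067,  0.14963164,
       61.15352848, -4.0784444 ]), 'qd': array([-0.01488944, -0.18683315,  0.04595095, -0.11122696,  0.12206135,
       -0.05556808,  0.02285245]), 'joint_efforts': array([ 2.19848414e-03, -5.72084534e+01,  9.93808620e-01, -2.52230108e+01,
       -5.61270607e-02,  1.35447984e-02,  3.32923867e-05]), 'tcp_pos': array([ 210.30950248, -614.45025541,  237.9400506 ]), 'tool_rot': array([[ 9.46076241e-01,  3.23943437e-01, -6.28964176e-04],
       [ 3.23944022e-01, -9.46075161e-01,  1.43529562e-03],
       [-1.30092789e-04, -1.56164827e-03, -9.99998772e-01]]), 'ft_force': array([ 0.23835615,  0.12691186, -0.55999208]), 'ft_torque': array([-0.02814959,  0.03153822,  0.00542898]), 'gripper_width': 1.0001096048524414}
18.700000000000003
```

View pics/top0.png

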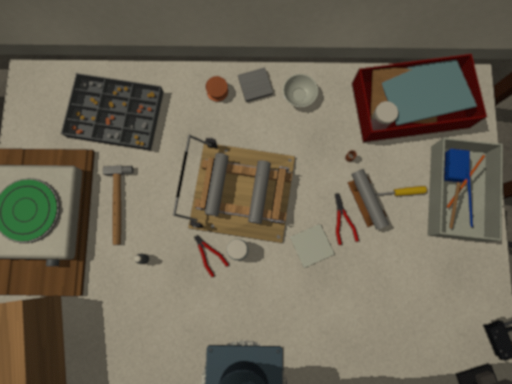

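View pics/scene0.png

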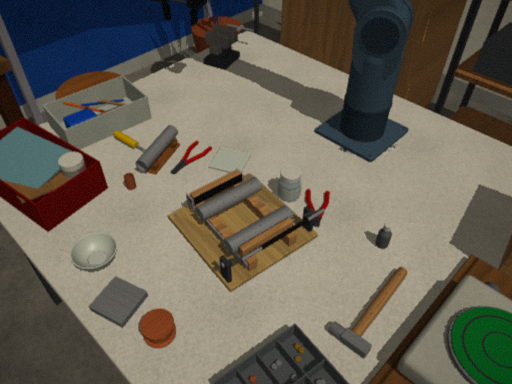

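Top view: cradle around (245,193), with the fence, keeper and tube_a on the left (218,183), tube_b at (261,190) and the chock bar at about (283,192). Tube_c lies on the V-rest at (372,200), jar at (237,249), pliers at (345,220), offcut at (351,155). I'll enlarge the crops next.

Run:
```python
from h import *
t=cv2.imread('pics/top0.png'); s=cv2.imread('pics/scene0.png')
a=cv2.resize(t[125:260,165:315],None,fx=4,fy=4,interpolation=cv2.INTER_CUBIC)[:, :600]
cv2.imwrite('pics/c1.png',cv2.convertScaleAbs(a,alpha=1.4))
# grey tube masks, min-area rects
hsv=cv2.cvtColor(t,cv2.COLOR_BGR2HSV)
m=((hsv[...,1]<45)&(hsv[...,2]<150)).astype(np.uint8)
m[:135]=0;m[260:]=0;m[:,:195]=0;m[:,400:]=0
n,l,st,c=cv2.connectedComponentsWithStats(m)
for i in range(1,n):
    if st[i,4]>120:
        r=cv2.minAreaRect(np.argwhere(l==i)[:,::-1].astype(np.float32)); print(st[i],c[i].round(1),r)
```

```text
[205 154  22  61 744] [216.  184.4] ((215.8570098876953, 183.81338500976562), (13.31352424621582, 60.827301025390625), 9.272602081298828)
[248 161  22  62 716] [259.1 192. ] ((259.25677490234375, 191.45947265625), (14.138313293457031, 61.320823669433594), 9.462322235107422)
[351 168  42  62 914] [371.  198.5] ((376.9983825683594, 195.64227294921875), (64.38555145263672, 30.33649253845215), 65.63754272460938)
[ 290  223   45   37 1123] [312.1 243.7] ((311.53765869140625, 244.9828338623047), (36.49742126464844, 35.7525749206543), 65.55604553222656)
[225 238  25  22 158] [240.8 250.5] ((237.0, 248.5), (21.0, 24.0), 90.0)
```

View pics/c1.png

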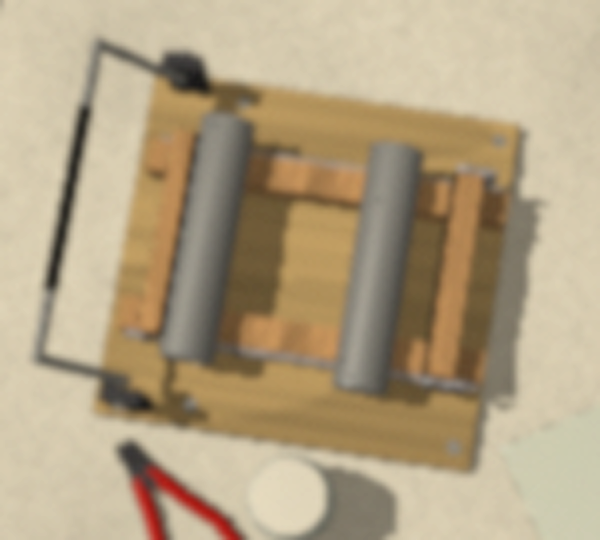

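The crop shows tube_a from (228,118) to (188,358), tube_b from (396,146) to (362,390), the chock bar at about (472,172) to (448,378), and the base corners at (522,122), (473,472) and (95,412).

Run:
```python
from h import *
g=lambda x,y,z: at("top",165+(x-1.5)/4,125+(y-1.5)/4,z)
for nm,p,q,z in [("a",(228,117),(188,358),68),("b",(396,145),(362,390),68),("chocktop",(472,172),(450,378),78),("fence",(182,135),(151,332),75),("bail",(99,43),(39,358),133)]:
    A,B=g(*p,z),g(*q,z); d=A-B; print(nm,A.round(1),B.round(1),((A+B)/2).round(1),np.linalg.norm(d).round(1),np.degrees(np.arctan2(d[1],d[0])).round(2))
C=[g(*p,15) for p in [(522,122),(473,472),(95,412)]]
print([c.round(1) for c in C],[np.linalg.norm(C[0]-C[1]),np.linalg.norm(C[1]-C[2])])
s=cv2.imread('pics/scene0.png');t=cv2.imread('pics/top0.png')
a=cv2.resize(t[140:240,330:405],None,fx=6,fy=6,interpolation=cv2.INTER_CUBIC)
b=cv2.resize(s[115:195,110:160],None,fx=6,fy=6,interpolation=cv2.INTER_CUBIC); b=cv2.copyMakeBorder(b,0,120,0,0,cv2.BORDER_CONSTANT)
cv2.imwrite('pics/c2.png',cv2.convertScaleAbs(np.hstack([a,b]),alpha=1.3))
```

```text
a [653.5  72.9  68. ] [475.2  96.7  68. ] [564.3  84.8  68. ] 179.8 -7.6
b [633.8 -50.5  68. ] [453.9 -28.   68. ] [543.8 -39.2  68. ] 181.3 -7.12
chocktop [ 611.8 -105.4   78. ] [462.1 -90.1  78. ] [536.9 -97.7  78. ] 150.4 -5.83
fence [637.6 105.4  75. ] [492.7 122.9  75. ] [565.1 114.1  75. ] 146.0 -6.88
bail [687.6 158.3 133. ] [465.9 189.9 133. ] [576.7 174.1 133. ] 223.9 -8.1
[array([ 667. , -147.5,   15. ]), array([ 399.7, -110.4,   15. ]), array([440.5, 170.7,  15. ])] [np.float64(269.8219702921741), np.float64(284.0834419613935)]
```

View pics/c2.png

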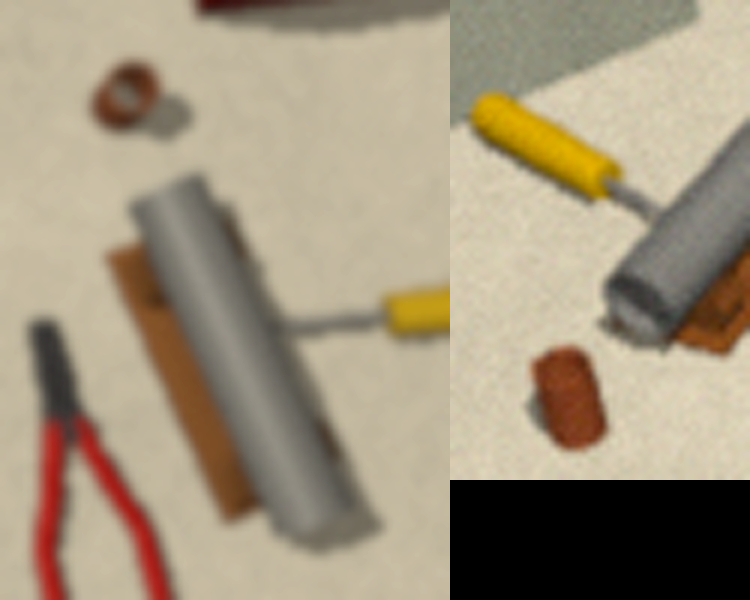

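The crop gives tube_c's outline midline as (168,190) to (313,515). The screwdriver shaft runs under or next to the rest, and the offcut at (125,95) is past the far end. From base, fence, chock and tubes, the cradle origin is about (554.3, 23.5) with yaw -7.9°.

```bash
cat >> h.py <<'E'
CO=np.array([554.3,23.5]); CY=np.radians(-7.9)
R2=lambda a: np.array([[np.cos(a),-np.sin(a)],[np.sin(a),np.cos(a)]])
def cw(x,y,z): return np.r_[CO+R2(CY)@[x,y],z]
def wc(p): return np.r_[R2(CY).T@(np.array(p[:2])-CO),p[2]]
def go(target,yaw=None):
    s=arm.observe(); R=s["tool_rot"]; w=np.arctan2(R[1,0],R[0,0])
    print("tcp",s["tcp_pos"].round(1),"cradle",wc(s["tcp_pos"]).round(1),"yaw",np.degrees(w).round(2),"F",s["ft_force"].round(1),"gw",round(s["gripper_width"],3),"t",s["clock"])
    if target is not None: print("tool shift",(R.T@(np.array(target)-s["tcp_pos"])).round(1),"turn",None if yaw is None else round(w-yaw,4))
E
python3 - <<'E'
from h import *
g=lambda n,x,y,z: at(n,330+(x-2.5)/6,140+(y-2.5)/6,z)
A=g("top",168,190,45);B=g("top",313,515,30);
for z in(37,):
  A=g("top",168,190,z);B=g("top",313,515,z);d=A-B;print(A,B,(A+B)/2,np.linalg.norm(d),np.degrees(np.arctan2(d[1],d[0])))
# check: predicted scene pixels of tube ends / known points
print("scene c ends",pix("scene",A),pix("scene",B))
for n,c in dict(bail=(0,153,133),bailL=(112,153,133),a=(90,63,82),b=(-90,-63,82)).items(): print(n,pix("scene",cw(*c)),pix("top",cw(*c)))
print(cw(0,-165,55),cw(0,42,96.5)); go(cw(0,-165,150),CY)
E
```

```text
[ 613.39377656 -331.61185736   37.        ] [ 452.2028198  -397.23631205   37.        ] [ 532.79829818 -364.4240847    37.        ] 174.0376212044193 22.15234097069158
scene c ends [140.96410544 164.95771194] [171.44918112 130.52778808]
bail [285.22205817 232.2719014 ] [181.62912551 174.58539343]
bailL [243.72941108 257.89561592] [188.87899516 135.81453078]
a [228.03120241 241.06860501] [220.98834376 153.01589721]
b [256.35223723 177.90157451] [254.60292387 220.66190121]
[ 531.6216499  -139.93406143   55.        ] [560.07267093  65.10139746  96.5       ]
tcp [ 210.3 -614.5  237.9] cradle [-253.  -679.2  237.9] yaw 18.9 F [ 0.2  0.1 -0.6] gw 1.0 t 0.1
tool shift [ 457.7 -344.7   88.4] turn 0.4678
```

Run:
```python
from h import *
s=cv2.imread('pics/scene0.png')
X=[((0,153,133),0),((112,153,133),0),((-112,153,133),0),((90,63,82.4),1),((-90,63,82.4),1),((90,-63,82.4),1),((-90,-63,82.4),1),((75,-112,78),2),((-75,-112,78),2),((-135,-155,15),2),((135,-155,15),2)]
s=cv2.resize(s[110:290,100:330],None,fx=3,fy=3,interpolation=cv2.INTER_CUBIC)
def d(p,c): 
    u=pix("scene",p); cv2.circle(s,tuple(int(v) for v in ((u-[100,110])*3+1)),3,c,1)
for x,c in X: d(cw(*x),[(0,255,255),(0,255,0),(255,0,255)][c])
E=np.array([np.cos(np.radians(24)),np.sin(np.radians(24))])
import sys
M=[at("top",330+(168-2.5)/6,140+(190-2.5)/6,37),at("top",330+(313-2.5)/6,140+(515-2.5)/6,37)]
for m in M: d(m+[0,0,20],(0,255,0))
cv2.imwrite('pics/c3.png',s)
```

```text
(no output)
```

View pics/c3.png

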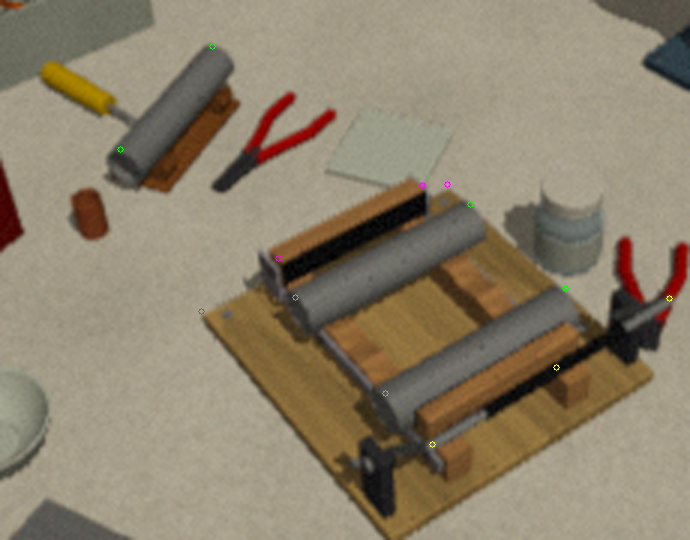

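The projected points fit the scene view: tube ends, chock bar and bail bar all land on the objects. Tube_c's centre is about (535,-363) with yaw of about 22°. Next I go to the chock's back.

Request:
step_arm(
  series=[
    [0,0,0,0.117],
    [0,0,0,0.117],
    [0,0,0,0.117],
    [0,0,0,0.117],
    [18,-36,0,0],
    [18,-36,0,0],
    [18,-36,0,0],
    [18,-36,0,0],
  ],
  grip=1,
)

```text
clock: 0.77
tcp_pos: [297.1, -485.7, 233.4]
tool_rot: [[0.984, -0.179, -0.009], [-0.179, -0.984, 0.002], [-0.009, -0.001, -1.0]]
ft_force: [0.1, -0.4, 0.6]
gripper_width: 0.417
```

Request:
step_arm(
  series=[
    [18,-36,0,0],
    [18,-36,0,0],
    [18,-36,0,0],
    [18,-36,0,0],
    [18,-36,0,0],
    [18,-36,0,0],
    [18,-36,0,0],
    [18,-36,0,0],
  ],
)

```text
clock: 1.43
tcp_pos: [493.4, -215.8, 230.8]
tool_rot: [[0.983, -0.181, -0.012], [-0.181, -0.983, 0.004], [-0.012, -0.002, -1.0]]
ft_force: [0.7, -1.3, -0.0]
gripper_width: 0.004
```

```bash
python3 -c "
from h import *
go(cw(0,-165,56),CY)"
```

```text
tcp [ 493.4 -215.8  230.8] cradle [ -27.5 -245.4  230.8] yaw -10.44 F [ 0.7 -1.3 -0. ] gw 0.004 t 1.4333
tool shift [ 26.1 -81.2 174.7] turn -0.0444
```

Request:
step_arm(
  series=[
    [13,-40,0,-0.022],
    [13,-38,0,-0.022],
    [0,0,40,0],
    [0,0,40,0],
    [0,0,40,0],
    [0,0,35,0],
    [0,0,15,0],
    [0,0,0,0],
  ],
)

```text
clock: 2.1
tcp_pos: [540.2, -125.4, 55.5]
tool_rot: [[0.993, -0.115, -0.002], [-0.115, -0.993, 0.01], [-0.003, -0.01, -1.0]]
ft_force: [0.6, 0.5, 0.3]
gripper_width: 0.01
```

```bash
python3 -c "
from h import *
go(cw(0,-151,57),CY)"
```

```text
tcp [ 540.2 -125.4   55.5] cradle [   6.5 -149.4   55.5] yaw -6.62 F [0.6 0.5 0.3] gw 0.01 t 2.1
tool shift [-6.6  1.4 -1.5] turn 0.0223
```

Request:
step_arm(
  series=[
    [-4,0,-1.5,0.022],
    [0,-4,0,0],
    [0,-4,0,0],
    [0,-4,0,0],
    [0,-4,0,0],
    [0,-4,0,0],
    [0,-4,0,0],
    [0,0,0,0],
  ],
)

```text
clock: 2.77
tcp_pos: [540.2, -102.9, 62.1]
tool_rot: [[0.99, -0.143, 0.001], [-0.143, -0.99, 0.006], [0.001, -0.006, -1.0]]
ft_force: [-0.0, -0.6, -0.6]
gripper_width: 0.004
```

```bash
python3 -c "
from h import *
go(cw(0,-38.5,57),CY)
t=snap('top','t1.png');s=snap('scene','s1.png')
f=lambda i,a,b,c,d:cv2.resize(i[a:b,c:d],(400,480),interpolation=cv2.INTER_CUBIC)
cv2.imwrite('pics/m1.png',np.hstack([f(t,120,270,185,310),f(s,150,300,165,290)]))"
```

```text
tcp [ 540.2 -102.9   62.1] cradle [   3.4 -127.1   62.1] yaw -8.23 F [-0.  -0.6 -0.6] gw 0.004 t 2.7667
tool shift [ -3.9 -88.6   5.6] turn -0.0058
```

View pics/m1.png

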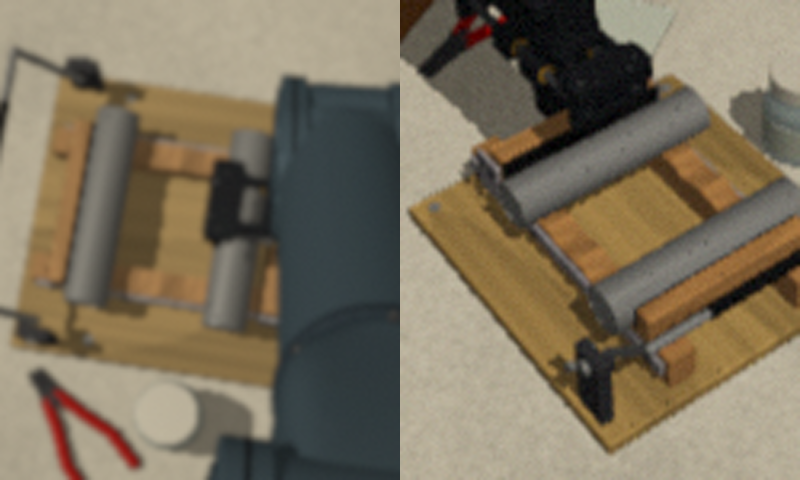

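The top half shows the gripper over the chock. In the scene half, the chock has followed the fingers and its face is near tube_b, at joint ≈ 0.025. I keep pushing.

Request:
step_arm(
  series=[
    [-1,-4,2,0],
    [-1,-4,2,0],
    [0,-4,1,0],
    [0,-4,0,0],
    [0,-4,0,0],
    [0,-4,0,0],
    [0,-4,0,0],
    [0,-4,0,0],
  ],
)

```text
clock: 3.53
tcp_pos: [544.0, -78.9, 58.5]
tool_rot: [[0.988, -0.152, 0.004], [-0.152, -0.988, -0.005], [0.005, 0.004, -1.0]]
ft_force: [-1.8, -7.4, 3.3]
gripper_width: 0.009
```

Request:
step_arm(
  series=[
    [0,-4,0,0],
    [0,-4,0,0],
    [0,-4,0,0],
    [0,-4,0,0],
    [0,-4,0,0],
    [0,-3,0,0],
    [0,-3,0,0],
    [0,0,0,0],
  ],
)

```text
clock: 4.2
tcp_pos: [548.0, -51.3, 58.3]
tool_rot: [[0.988, -0.152, 0.003], [-0.152, -0.988, -0.007], [0.004, 0.006, -1.0]]
ft_force: [-0.9, -2.8, 2.3]
gripper_width: 0.002
```

```bash
python3 -c "
from h import *
go(cw(0,-38.5,57),CY)"
```

```text
tcp [548.  -51.3  58.3] cradle [  4.  -75.   58.3] yaw -8.75 F [-0.9 -2.8  2.3] gw 0.002 t 4.2
tool shift [ -4.6 -36.4   1.1] turn -0.0148
```

Request:
step_arm(
  series=[
    [-1,-4,0,-0.005],
    [-1,-4,0,-0.005],
    [-1,-4,0,0],
    [0,-4,0,0],
    [0,-4,0,0],
    [0,-4,0,0],
    [0,-4,0,0],
    [0,-3,0,0],
  ],
)

```text
clock: 4.87
tcp_pos: [551.5, -28.2, 58.4]
tool_rot: [[0.989, -0.15, 0.007], [-0.15, -0.989, -0.016], [0.01, 0.014, -1.0]]
ft_force: [-1.2, -3.5, 3.8]
gripper_width: 0.004
```

```bash
python3 -c "
from h import *
go(cw(0,-38.5,57),CY)"
```

```text
tcp [551.5 -28.2  58.4] cradle [  4.3 -51.6  58.4] yaw -8.62 F [-1.2 -3.5  3.8] gw 0.004 t 4.8667
tool shift [ -4.5 -13.    1.1] turn -0.0125
```

Request:
step_arm(
  series=[
    [0,-4,0,0],
    [0,-4,0,0],
    [0,-3,0,0],
    [0,-3,0,0],
    [0,-2,0,0],
    [0,0,0,0],
  ],
)

```text
clock: 5.37
tcp_pos: [554.1, -10.1, 58.1]
tool_rot: [[0.989, -0.149, 0.007], [-0.149, -0.989, -0.016], [0.01, 0.014, -1.0]]
ft_force: [-2.1, -3.9, 2.7]
gripper_width: 0.006
```

```bash
python3 -c "
from h import *
go(cw(0,-38.5,57),CY)
s=snap('scene','s2.png')
cv2.imwrite('pics/m2.png',cv2.resize(s[160:290,165:320],None,fx=4,fy=4,interpolation=cv2.INTER_CUBIC))"
```

```text
tcp [554.1 -10.1  58.1] cradle [  4.5 -33.3  58.1] yaw -8.55 F [-2.1 -3.9  2.7] gw 0.006 t 5.3667
tool shift [-4.4  5.3  1.2] turn -0.0114
```

View pics/m2.png

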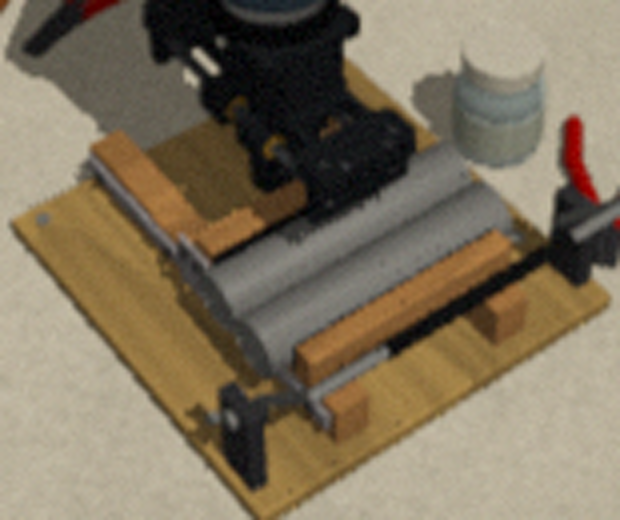

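The scene view shows tube_b right beside tube_a, with the chock's left end corner at about (210,258). I back off and measure with a clear view.

Request:
step_arm(
  series=[
    [0,8,0,0],
    [0,12,0,0],
    [0,10,-30,0],
    [0,0,-40,0],
    [-10,30,-40,0],
    [-20,36,0,0],
    [-20,36,0,0],
    [-20,36,0,0],
  ],
  grip=1,
)

```text
clock: 6.08
tcp_pos: [464.9, -155.4, 164.2]
tool_rot: [[0.991, -0.131, 0.012], [-0.131, -0.991, -0.007], [0.012, 0.005, -1.0]]
ft_force: [0.3, -0.2, 0.1]
gripper_width: 0.001
```

Request:
step_arm(
  series=[
    [0,40,0,-0.11],
    [0,40,0,-0.11],
    [0,40,0,-0.11],
    [0,40,0,-0.1],
    [0,0,0,-0.1],
  ],
  grip=0,
)

```text
clock: 6.5
tcp_pos: [458.9, -327.9, 165.4]
tool_rot: [[0.919, 0.393, 0.01], [0.394, -0.919, -0.009], [0.006, 0.012, -1.0]]
ft_force: [0.4, -0.5, 0.5]
gripper_width: 0.364
```

```bash
python3 -c "
from h import *
go([535,-363,150],np.radians(22.2))
t=snap('top','t3.png');s=snap('scene','s3.png')
for y in (-1,1,6): print(y,pix('top',cw(75,y,78)),pix('top',cw(-75,y,78)))
f=lambda i,a,b,c,d:cv2.resize(i[a:b,c:d],None,fx=5,fy=5,interpolation=cv2.INTER_CUBIC)
cv2.imwrite('pics/m3.png',np.hstack([f(t,145,230,200,278),f(s,200,285,185,265)]))"
```

```text
tcp [ 458.9 -327.9  165.4] cradle [ -46.2 -361.2  165.4] yaw 23.17 F [ 0.4 -0.5  0.5] gw 0.364 t 6.5
tool shift [56.  62.  16.5] turn 0.017
-1 [242.03826806 161.53751917] [233.7952936 212.3386275]
1 [241.35656885 161.43739699] [233.09925446 212.23365521]
6 [239.65262881 161.18713677] [231.35947787 211.97127292]
```

View pics/m3.png

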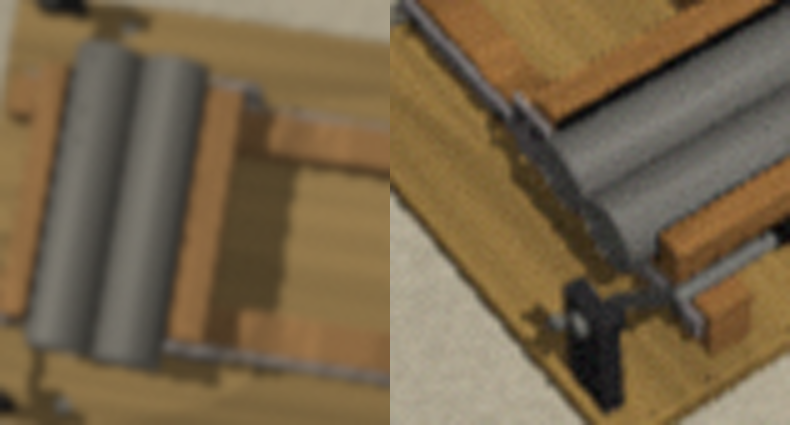

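The top view shows both tubes side by side with the chock edge at px 242.4 and 234.4, so joint ≈ 0.110 to 0.111. I check tube_b's position with brightness profiles along cradle y.

Run:
```python
from h import *
ys=np.arange(-95,100,1.0)
def prof(f,n):
    im=cv2.cvtColor(cv2.imread('pics/'+f),cv2.COLOR_BGR2HSV).astype(np.float32)
    xs=np.arange(-30,31,3) if n=="top" else np.arange(-70,71,4)
    m=np.array([[pix(n,cw(x,y,72)) for y in ys] for x in xs],np.float32)
    return [cv2.remap(im[...,k],m[...,0],m[...,1],cv2.INTER_LINEAR).mean(0) for k in(1,2)]
for n,f0,f1 in(("top","top0.png","t3.png"),("scene","scene0.png","s3.png")):
    p0,p1=prof(f0,n),prof(f1,n)
    w=lambda p,c:np.r_[p[0][(ys>=c-14)&(ys<=c+14)],p[1][(ys>=c-14)&(ys<=c+14)]]
    for nm,ref in(("a0",63),("b0",-63)):
        T=w(p0,ref); 
        for lo,hi in((5,40),(50,75)):
            e=[(np.abs(w(p1,c)-T).mean().round(1),c) for c in range(lo,hi)]; print(n,nm,sorted(e)[:3])
    print(n,"sat  ",[int(v) for v in p1[0][85:190:3]]);print(n,"val",[int(v) for v in p1[1][85:190:3]]);
```

```text
Traceback (most recent call last):
  File "h.py", line 10, in pix
    K,T=P(n); c=T[:3,:3].T@(np.array(X,float)-T[:3,3]); q=K@[c[0],-c[1],-c[2]]; return q[:2]/q[2]
        ~^^^
  File "h.py", line 4, in P
    p=eyes.camera_params(n); return np.array(p["camera_matrix"],float),np.array(p["world_from_camera"],float)
ValueError: time passes only in moves, steps and waits
```

```bash
sed -i 's/^def P(n):/import functools\n@functools.lru_cache(None)\ndef P(n):/' h.py
cat > prof.py <<'E'
from h import *
ys=np.arange(-95,100,1.0)
def prof(f,n):
    im=cv2.cvtColor(cv2.imread('pics/'+f),cv2.COLOR_BGR2HSV).astype(np.float32)
    xs=np.arange(-30,31,3) if n=="top" else np.arange(-70,71,4)
    m=np.array([[pix(n,cw(x,y,72)) for y in ys] for x in xs],np.float32)
    return [cv2.remap(im[...,k],m[...,0],m[...,1],cv2.INTER_LINEAR).mean(0) for k in(1,2)]
for n,f0,f1 in(("top","top0.png","t3.png"),("scene","scene0.png","s3.png")):
    p0,p1=prof(f0,n),prof(f1,n)
    w=lambda p,c:np.r_[p[0][(ys>=c-14)&(ys<=c+14)],p[1][(ys>=c-14)&(ys<=c+14)]]
    for nm,ref in(("a0",63),("b0",-63)):
        T=w(p0,ref); 
        for lo,hi in((5,40),(50,75)):
            e=[(np.abs(w(p1,c)-T).mean().round(1),c) for c in range(lo,hi)]; print(n,nm,sorted(e)[:3])
    print(n,"sat  ",[int(v) for v in p1[0][85:190:3]]);print(n,"val",[int(v) for v in p1[1][85:190:3]]);
E
python3 prof.py
```

```text
top a0 [(np.float32(3.7), 20), (np.float32(4.1), 19), (np.float32(4.1), 21)]
top a0 [(np.float32(2.3), 60), (np.float32(2.6), 61), (np.float32(2.9), 59)]
top b0 [(np.float32(3.1), 20), (np.float32(3.1), 21), (np.float32(3.7), 22)]
top b0 [(np.float32(2.1), 61), (np.float32(2.5), 62), (np.float32(2.8), 60)]
top sat   [136, 135, 136, 133, 116, 63, 28, 25, 26, 26, 26, 26, 25, 26, 26, 26, 26, 26, 26, 25, 26, 26, 26, 25, 25, 25, 26, 25, 26, 26, 35, 84, 129, 136, 135]
top val [139, 139, 137, 123, 93, 66, 65, 75, 84, 92, 101, 111, 118, 120, 117, 111, 102, 85, 67, 62, 69, 78, 86, 94, 102, 111, 117, 119, 114, 105, 90, 88, 114, 137, 144]
scene a0 [(np.float32(3.7), 20), (np.float32(3.7), 21), (np.float32(4.1), 19)]
scene a0 [(np.float32(2.3), 61), (np.float32(2.3), 62), (np.float32(2.7), 60)]
scene b0 [(np.float32(3.1), 22), (np.float32(3.2), 21), (np.float32(3.4), 23)]
scene b0 [(np.float32(2.0), 63), (np.float32(2.2), 64), (np.float32(2.3), 62)]
scene sat   [156, 157, 157, 148, 84, 27, 19, 19, 19, 18, 18, 19, 18, 17, 18, 18, 19, 18, 18, 17, 18, 18, 18, 18, 19, 18, 18, 18, 19, 16, 21, 92, 154, 157, 157]
scene val [144, 145, 130, 76, 26, 39, 71, 88, 98, 105, 110, 115, 121, 124, 120, 114, 108, 103, 92, 77, 79, 88, 97, 104, 111, 117, 118, 118, 115, 112, 99, 99, 132, 145, 146]
```

Tube_b is at y ≈ 20.5 to 21 and tube_a at ≈ 61 to 62, with highlights 42 mm apart, so both are seated. Next is a differential measure of the chock's travel.

Run:
```python
from h import *
ys=np.arange(-160,30,0.5)
def prof(f,n,lo,hi):
    im=cv2.imread('pics/'+f).astype(np.float32); 
    m=np.array([[pix(n,cw(x,y,78)) for y in ys] for x in np.arange(lo,hi,3)],np.float32)
    p=cv2.remap(im,m[...,0],m[...,1],cv2.INTER_LINEAR).mean(0); return p[:,2]-p[:,0]
for n,f0,f1,lo,hi in(("top","top0.png","t3.png",-70,70),("scene","scene0.png","s3.png",-70,70)):
    p0,p1=prof(f0,n,lo,hi),prof(f1,n,lo,hi)
    # falling edge of red-blue at the front face
    for p,c in((p0,-112),(p1,1)):
        s=(ys>c-14)&(ys<c+14); q=p[s]; h=(q.max()+q.min())/2; i=np.where(q>h)[0]; print(n,c,"edge",ys[s][i[-1]],q.max(),q.min())
```

```text
top -112 edge -109.5 69.314224 42.64189
top 1 edge 1.5 74.91283 6.895424
scene -112 edge -106.0 86.51654 0.46906185
scene 1 edge 3.5 89.868065 1.6168556
```

Travel is about 0.1095 to 0.111, only just over 0.108, so I give the chock a gentle 2 to 3 mm nudge.

Request:
step_arm(
  series=[
    [0,0,0,0.12],
    [0,0,0,0.12],
    [0,0,0,0.12],
    [0,0,0,0.12],
    [0,0,0,0.07],
    [8,-38,0,0],
    [8,-38,0,0],
    [8,-38,0,0],
  ],
  grip=1,
)

```text
clock: 7.27
tcp_pos: [498.3, -206.0, 162.8]
tool_rot: [[0.98, -0.199, 0.004], [-0.199, -0.98, 0.005], [0.003, -0.005, -1.0]]
ft_force: [0.5, -0.2, 0.0]
gripper_width: 0.002
```

Request:
step_arm(
  series=[
    [8,-38,0,0],
    [8,-38,0,0],
    [8,-38,0,0],
    [8,-38,0,0],
    [0,-8,0,0],
    [0,0,0,0],
  ],
)

```text
clock: 7.77
tcp_pos: [561.1, -26.6, 163.4]
tool_rot: [[0.981, -0.196, 0.002], [-0.196, -0.98, 0.018], [-0.001, -0.018, -1.0]]
ft_force: [-0.9, -0.1, -1.1]
gripper_width: 0.006
```

```bash
python3 -c "
from h import *
go(cw(3,-55,58),CY)"
```

```text
tcp [561.1 -26.6 163.4] cradle [ 13.6 -48.7 163.4] yaw -11.29 F [-0.9 -0.1 -1.1] gw 0.006 t 7.7667
tool shift [-10.1   8.8 105.2] turn -0.0591
```

Request:
step_arm(
  series=[
    [-10,12,0,-0.05],
    [0,0,35,0],
    [0,0,35,0],
    [0,0,25,0],
    [0,0,10,0],
    [0,0,0,0],
  ],
)

```text
clock: 8.27
tcp_pos: [546.1, -31.8, 56.6]
tool_rot: [[0.989, -0.15, 0.004], [-0.15, -0.989, 0.02], [0.001, -0.021, -1.0]]
ft_force: [0.6, 0.2, 0.3]
gripper_width: 0.007
```

```bash
python3 -c "
from h import *
go(cw(3,-31,58),CY)"
```

```text
tcp [546.1 -31.8  56.6] cradle [ -0.5 -55.9  56.6] yaw -8.62 F [0.6 0.2 0.3] gw 0.007 t 8.2667
tool shift [  3.2 -25.   -0.9] turn -0.0125
```

Request:
step_arm(
  series=[
    [0,-5,0,0],
    [0,-5,0,0],
    [0,-4,0,0],
    [0,-3,0,0],
    [0,-3,0,0],
    [0,-2,0,0],
    [0,0,0,0],
  ],
)

```text
clock: 8.85
tcp_pos: [552.3, -8.7, 62.8]
tool_rot: [[0.988, -0.153, 0.011], [-0.153, -0.988, 0.02], [0.008, -0.022, -1.0]]
ft_force: [0.1, -1.1, -2.1]
gripper_width: 0.003
```

```bash
python3 -c "
from h import *
go(cw(3,-31,58),CY)"
```

```text
tcp [552.3  -8.7  62.8] cradle [  2.4 -32.2  62.8] yaw -8.82 F [ 0.1 -1.1 -2.1] gw 0.003 t 8.85
tool shift [ 0.5 -1.1  4.8] turn -0.016
```

Request:
step_arm(
  series=[
    [0,-3,1,0],
    [0,-3,1,0],
    [0,0,0,0],
  ],
)

```text
clock: 9.1
tcp_pos: [552.8, -8.8, 62.2]
tool_rot: [[0.987, -0.158, 0.01], [-0.158, -0.987, 0.013], [0.008, -0.015, -1.0]]
ft_force: [0.2, 0.3, -0.2]
gripper_width: 0.002
```

```bash
python3 -c "
from h import *
go(cw(3,-31,58),CY)"
```

```text
tcp [552.8  -8.8  62.2] cradle [  2.9 -32.2  62.2] yaw -9.07 F [ 0.2  0.3 -0.2] gw 0.002 t 9.1
tool shift [-0.  -1.2  4.3] turn -0.0205
```

Request:
step_arm(
  series=[
    [0,-5,1,0],
    [0,-5,1,0],
    [0,0,0,0],
  ],
)

```text
clock: 9.35
tcp_pos: [553.4, -9.4, 61.8]
tool_rot: [[0.986, -0.166, 0.008], [-0.166, -0.986, 0.001], [0.007, -0.003, -1.0]]
ft_force: [-0.4, 0.7, -0.5]
gripper_width: 0.001
```

```bash
python3 -c "
from h import *
go(cw(3,-31,58),CY)"
```

```text
tcp [553.4  -9.4  61.8] cradle [  3.6 -32.8  61.8] yaw -9.54 F [-0.4  0.7 -0.5] gw 0.001 t 9.35
tool shift [-0.7 -1.7  3.8] turn -0.0286
```

Request:
step_arm(
  series=[
    [0,-4,1,0],
    [0,-4,1,0],
    [0,-4,1,0],
    [0,-4,0,0],
  ],
)

```text
clock: 9.68
tcp_pos: [554.2, -8.6, 60.4]
tool_rot: [[0.984, -0.177, 0.003], [-0.177, -0.984, -0.015], [0.005, 0.015, -1.0]]
ft_force: [-3.2, -11.8, 3.8]
gripper_width: 0.005
```

```bash
python3 -c "
from h import *
go(cw(3,-31,58),CY)"
```

```text
tcp [554.2  -8.6  60.4] cradle [  4.3 -31.8  60.4] yaw -10.18 F [ -3.2 -11.8   3.8] gw 0.005 t 9.6833
tool shift [-1.4 -0.7  2.4] turn -0.0399
```

The push met 12 N, so the chock is snug against tube_b and the fence stack. I back off towards tube_c.

Request:
step_arm(
  series=[
    [0,12,0,0],
    [0,12,0,0],
    [0,10,-35,0],
    [0,0,-40,0],
    [0,30,-30,0],
    [-10,38,0,0],
    [-10,38,0,0],
    [-10,38,0,-0.1],
  ],
  grip=0,
)

```text
clock: 10.35
tcp_pos: [497.9, -169.3, 169.3]
tool_rot: [[0.998, -0.056, 0.009], [-0.056, -0.998, -0.006], [0.009, 0.005, -1.0]]
ft_force: [0.7, -0.6, -0.3]
gripper_width: 0.589
```

Request:
step_arm(
  series=[
    [0,40,0,-0.11],
    [0,40,0,-0.11],
    [0,40,0,-0.11],
    [0,30,0,-0.11],
    [0,0,0,0],
  ],
)

```text
clock: 10.77
tcp_pos: [508.1, -331.5, 171.1]
tool_rot: [[0.919, 0.393, 0.013], [0.393, -0.92, -0.007], [0.009, 0.011, -1.0]]
ft_force: [-0.5, -0.0, -0.4]
gripper_width: 0.963
```

```bash
sed -i 's/t3.png/t4.png/;s/s3.png/s4.png/;/val/d' prof.py; python3 -c "
from h import *
go([535,-363,120],np.radians(22.2))
t=snap('top','t4.png');s=snap('scene','s4.png')
"; python3 prof.py
python3 - <<'E'
from h import *
ys=np.arange(-160,30,0.5)
for n,f1 in(("top","t4.png"),("scene","s4.png")):
    im=cv2.imread('pics/'+f1).astype(np.float32)
    m=np.array([[pix(n,cw(x,y,78)) for y in ys] for x in np.arange(-70,70,3)],np.float32)
    p=cv2.remap(im,m[...,0],m[...,1],cv2.INTER_LINEAR).mean(0); p=p[:,2]-p[:,0]
    s=(ys>-13)&(ys<15); q=p[s]; print(n,ys[s][np.where(q>(q.max()+q.min())/2)[0][-1]])
E
```

```text
tcp [ 508.1 -331.5  171.1] cradle [   3.  -358.   171.1] yaw 23.14 F [-0.5 -0.  -0.4] gw 0.963 t 10.7667
tool shift [11.9 38.9 51.7] turn 0.0164
top a0 [(np.float32(4.2), 21), (np.float32(4.3), 20), (np.float32(4.7), 22)]
top a0 [(np.float32(2.6), 61), (np.float32(2.8), 60), (np.float32(3.3), 62)]
top b0 [(np.float32(3.5), 21), (np.float32(3.8), 22), (np.float32(4.1), 20)]
top b0 [(np.float32(2.3), 62), (np.float32(2.4), 61), (np.float32(3.1), 63)]
scene a0 [(np.float32(3.7), 21), (np.float32(3.8), 20), (np.float32(3.9), 22)]
scene a0 [(np.float32(2.3), 62), (np.float32(2.6), 63), (np.float32(2.7), 61)]
scene b0 [(np.float32(3.0), 22), (np.float32(3.2), 23), (np.float32(3.3), 21)]
scene b0 [(np.float32(2.1), 64), (np.float32(2.3), 63), (np.float32(2.4), 65)]
top 2.5
scene 4.0
```

The chock moved on by about 0.7 mm and both tubes are still seated. Now over tube_c and down.

Request:
step_arm(
  series=[
    [6,20,20,0.016],
    [6,19,20,0],
    [0,0,0,0],
    [0,0,0,0],
  ],
  grip=0,
)

```text
clock: 11.2
tcp_pos: [537.3, -348.1, 129.7]
tool_rot: [[0.926, 0.377, 0.013], [0.377, -0.926, 0.004], [0.014, 0.001, -1.0]]
ft_force: [0.6, 0.1, 0.1]
gripper_width: 0.997
```

```bash
python3 -c "
from h import *
go([535,-363,25],np.radians(22.2))"
```

```text
tcp [ 537.3 -348.1  129.7] cradle [  34.3 -370.4  129.7] yaw 22.17 F [0.6 0.1 0.1] gw 0.997 t 11.2
tool shift [ -9.2  12.9 104.6] turn -0.0005
```

Request:
step_arm(
  series=[
    [-8,13,15,0],
    [0,0,25,0],
    [0,0,20,0],
    [0,0,15,0],
    [0,0,8,0],
    [0,0,0,0],
    [0,0,0,0],
  ],
)

```text
clock: 11.78
tcp_pos: [540.1, -348.1, 50.0]
tool_rot: [[0.922, 0.386, 0.018], [0.386, -0.922, 0.011], [0.021, -0.003, -1.0]]
ft_force: [0.5, 0.0, -0.4]
gripper_width: 1.004
```

```bash
python3 -c "
from h import *
go([535,-363,25],np.radians(22.2))
s=snap('scene','s5.png')
cv2.imwrite('pics/m5.png',cv2.resize(s[90:200,100:230],None,fx=5,fy=5,interpolation=cv2.INTER_CUBIC))"
```

```text
tcp [ 540.1 -348.1   50. ] cradle [  37. -370.   50.] yaw 22.73 F [ 0.5  0.  -0.4] gw 1.004 t 11.7833
tool shift [-11.   11.9  24.7] turn 0.0093
```

View pics/m5.png

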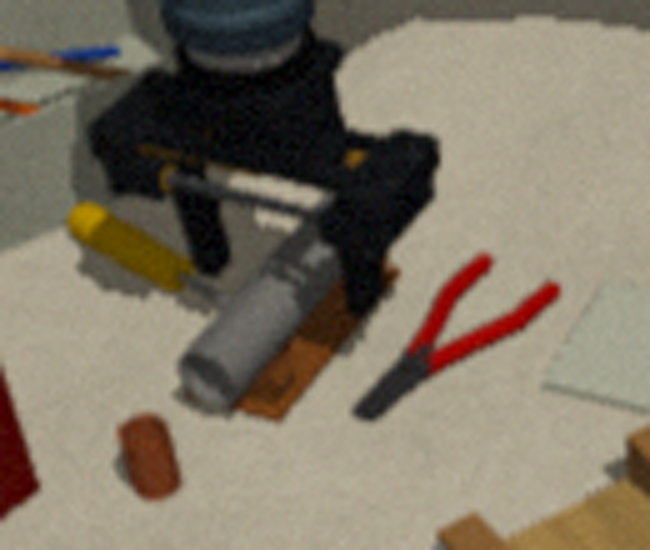

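The fingers straddle tube_c with tips at (210,265) and (362,305), off-centre by about 12 mm as computed. I correct xy before lowering.

Request:
step_arm(
  series=[
    [-6,6,0,0],
    [-6,6,0,0],
    [-4,4,0,0],
    [0,0,0,0],
  ],
)

```text
clock: 12.17
tcp_pos: [532.8, -371.9, 54.0]
tool_rot: [[0.922, 0.387, 0.023], [0.387, -0.922, 0.008], [0.025, 0.002, -1.0]]
ft_force: [-0.7, -0.1, 0.5]
gripper_width: 0.999
```

```bash
python3 -c "
from h import *
go([535,-363,25],np.radians(22.2))"
```

```text
tcp [ 532.8 -371.9   54. ] cradle [  33.1 -394.6   54. ] yaw 22.78 F [-0.7 -0.1  0.5] gw 0.999 t 12.1667
tool shift [ 4.7 -7.4 29.1] turn 0.01
```

Request:
step_arm(
  series=[
    [2,-3,5,0],
    [2,-3,8,0],
    [0,0,8,0],
    [0,0,5,0],
    [0,0,0,0],
    [0,0,0,0],
  ],
)

```text
clock: 12.67
tcp_pos: [534.6, -364.4, 25.1]
tool_rot: [[0.922, 0.386, 0.024], [0.386, -0.923, 0.008], [0.025, 0.002, -1.0]]
ft_force: [0.2, 0.5, 0.7]
gripper_width: 1.0
```

```bash
python3 -c "
from h import *
go([535,-363,25],np.radians(22.2))"
```

```text
tcp [ 534.6 -364.4   25.1] cradle [  33.8 -386.9   25.1] yaw 22.68 F [0.2 0.5 0.7] gw 1.0 t 12.6667
tool shift [ 0.9 -1.1  0.2] turn 0.0085
```

Request:
step_arm(
  series=[
    [0,0,0,0],
    [0,0,0,0],
    [0,0,0,0],
    [0,0,0,0],
    [0,0,0,0],
    [0,0,0,0],
    [0,0,0,0],
    [0,0,0,0],
  ],
  grip=1,
)

```text
clock: 13.33
tcp_pos: [534.3, -362.3, 25.4]
tool_rot: [[0.922, 0.387, 0.022], [0.386, -0.922, 0.011], [0.024, -0.002, -1.0]]
ft_force: [-2.6, 3.9, 2.3]
gripper_width: 0.449
```

Request:
step_arm(
  series=[
    [0,0,-8,0],
    [0,0,-15,0],
    [0,0,-25,0],
    [0,0,-35,0],
    [0,0,-35,0],
    [0,0,-20,0],
    [0,0,0,0],
  ],
)

```text
clock: 13.92
tcp_pos: [528.7, -363.3, 171.7]
tool_rot: [[0.922, 0.386, 0.017], [0.386, -0.922, 0.013], [0.021, -0.005, -1.0]]
ft_force: [1.3, -0.6, -2.1]
gripper_width: 0.448
```

```bash
python3 -c "
from h import *
go(cw(0,42,140),CY)"
```

```text
tcp [ 528.7 -363.3  171.7] cradle [  27.9 -386.7  171.7] yaw 22.72 F [ 1.3 -0.6 -2.1] gw 0.448 t 13.9167
tool shift [ 193.7 -382.9   37.6] turn 0.5345
```

Tube_c is gripped at 39.5 mm and lifted. Now turn and carry it over the cradle.

Request:
step_arm(
  series=[
    [0,0,0,0.107],
    [0,0,0,0.107],
    [0,0,0,0.107],
    [0,0,0,0.107],
    [0,0,0,0.107],
    [-2,-30,0,0],
    [-2,-30,0,0],
    [-2,-30,0,0],
  ],
)

```text
clock: 14.58
tcp_pos: [532.4, -281.9, 171.5]
tool_rot: [[0.983, -0.18, 0.017], [-0.18, -0.984, 0.004], [0.016, -0.007, -1.0]]
ft_force: [0.8, 1.0, -2.1]
gripper_width: 0.448
```

Request:
step_arm(
  series=[
    [-2,-35,0,0],
    [-2,-35,0,0],
    [-2,-35,0,0],
    [-2,-35,0,0],
    [-2,-35,0,0],
    [-2,-35,0,0],
    [-2,-35,0,0],
    [0,0,0,0],
  ],
)

```text
clock: 15.25
tcp_pos: [558.7, -20.6, 167.6]
tool_rot: [[0.984, -0.177, 0.01], [-0.177, -0.984, 0.007], [0.009, -0.009, -1.0]]
ft_force: [1.3, 1.6, -3.3]
gripper_width: 0.442
```

```bash
python3 -c "
from h import *
go(cw(0,42,140),CY)"
```

```text
tcp [558.7 -20.6 167.6] cradle [ 10.4 -43.1 167.6] yaw -10.17 F [ 1.3  1.6 -3.3] gw 0.442 t 15.25
tool shift [-14.  -84.3  28.2] turn -0.0396
```

Request:
step_arm(
  series=[
    [-4,-30,0,-0.02],
    [-4,-30,0,-0.02],
    [-4,-18,0,0],
    [0,0,0,0],
    [0,0,0,0],
  ],
)

```text
clock: 15.67
tcp_pos: [556.8, 63.2, 165.0]
tool_rot: [[0.991, -0.13, 0.007], [-0.13, -0.991, 0.007], [0.006, -0.007, -1.0]]
ft_force: [0.4, -0.3, -2.7]
gripper_width: 0.449
```

```bash
python3 -c "
from h import *
go(cw(0,42,86),CY)
t=snap('top','t6.png');s=snap('scene','s6.png')
f=lambda i,a,b,c,d:cv2.resize(i[a:b,c:d],(400,480),interpolation=cv2.INTER_CUBIC)
cv2.imwrite('pics/m6.png',np.hstack([f(t,120,270,180,305),f(s,150,300,185,310)]))"
```

```text
tcp [556.8  63.2 165. ] cradle [ -3.   39.7 165. ] yaw -7.5 F [ 0.4 -0.3 -2.7] gw 0.449 t 15.6667
tool shift [ 2.5 -1.7 79. ] turn 0.0071
```

View pics/m6.png

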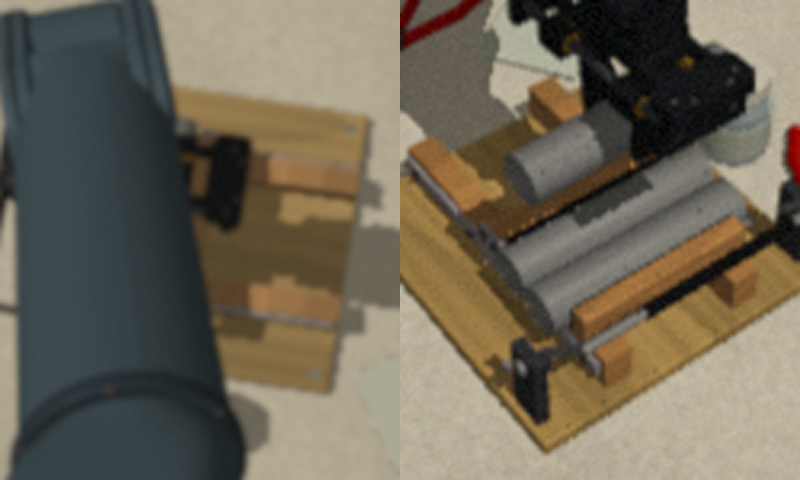

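The scene half shows tube_c level above the pair, with its +x end face centred at about (520,178) in the mosaic. I check it lengthwise.

```bash
python3 -c "
from h import *
for x in (77,87,97): print(x,(pix('scene',cw(x,39.7,177))-[185,150])*3.2+[400,0],(pix('scene',cw(x,39.7,197))-[185,150])*3.2+[400,0])
"
```

```text
77 [527.98569256 172.33449946] [526.67951639 151.64269493]
87 [515.81298187 178.91717431] [514.31575501 158.23198648]
97 [503.53141781 185.55871415] [501.83974251 164.88110248]
```

Request:
step_arm(
  series=[
    [1,-1,25,0],
    [0,0,20,0],
    [0,0,10,0],
    [0,0,0,0],
    [0,0,0,0],
  ],
)

```text
clock: 16.18
tcp_pos: [560.1, 55.4, 109.1]
tool_rot: [[0.99, -0.142, 0.01], [-0.142, -0.99, 0.003], [0.009, -0.004, -1.0]]
ft_force: [0.5, -0.3, -2.5]
gripper_width: 0.445
```

```bash
python3 -c "
from h import *
go(cw(0,42,84.5),CY)"
```

```text
tcp [560.1  55.4 109.1] cradle [  1.4  32.4 109.1] yaw -8.17 F [ 0.5 -0.3 -2.5] gw 0.445 t 16.1833
tool shift [-1.6 -9.4 24.6] turn -0.0048
```

Request:
step_arm(
  series=[
    [0,-4,3,0],
    [0,-4,3,0],
    [0,-2,3,0],
    [0,0,0,0],
  ],
)

```text
clock: 16.52
tcp_pos: [563.6, 64.9, 101.9]
tool_rot: [[0.989, -0.145, 0.013], [-0.145, -0.989, 0.003], [0.013, -0.005, -1.0]]
ft_force: [0.1, -0.6, -3.2]
gripper_width: 0.448
```

```bash
python3 -c "
from h import *
go(cw(0,42,84.5),CY)"
```

```text
tcp [563.6  64.9 101.9] cradle [  3.5  42.3 101.9] yaw -8.33 F [ 0.1 -0.6 -3.2] gw 0.448 t 16.5167
tool shift [-3.7  0.4 17.4] turn -0.0075
```

Request:
step_arm(
  series=[
    [-2,0,4,0],
    [-1,0,4,0],
    [0,0,3,0],
    [0,0,1,0],
    [0,0,0,0],
  ],
)

```text
clock: 16.93
tcp_pos: [561.0, 66.3, 89.5]
tool_rot: [[0.99, -0.143, 0.015], [-0.144, -0.99, 0.003], [0.014, -0.006, -1.0]]
ft_force: [0.0, -0.2, -2.5]
gripper_width: 0.444
```

```bash
python3 -c "
from h import *
go(cw(0,42,84.5),CY)"
```

```text
tcp [561.   66.3  89.5] cradle [ 0.8 43.3 89.5] yaw -8.25 F [ 0.  -0.2 -2.5] gw 0.444 t 16.9333
tool shift [-0.8  1.4  5. ] turn -0.0062
```

Request:
step_arm(
  series=[
    [0,0.5,1.5,0],
    [0,0,1.5,0],
    [0,0,1,0],
    [0,0,0,0],
  ],
)

```text
clock: 17.27
tcp_pos: [561.8, 66.6, 87.2]
tool_rot: [[0.99, -0.143, 0.016], [-0.143, -0.99, 0.005], [0.015, -0.007, -1.0]]
ft_force: [0.7, -1.3, -2.0]
gripper_width: 0.443
```

```bash
python3 -c "
from h import *
go(cw(0,42,84.5),CY)"
```

```text
tcp [561.8  66.6  87.2] cradle [ 1.5 43.7 87.2] yaw -8.23 F [ 0.7 -1.3 -2. ] gw 0.443 t 17.2667
tool shift [-1.5  1.8  2.7] turn -0.0058
```

Request:
step_arm(
  series=[
    [0,1,1.5,0],
    [0,0,1.5,0],
    [0,0,1.5,0],
  ],
)

```text
clock: 17.52
tcp_pos: [563.1, 67.9, 85.9]
tool_rot: [[0.99, -0.142, 0.019], [-0.142, -0.99, 0.007], [0.018, -0.01, -1.0]]
ft_force: [-3.1, 1.9, 8.6]
gripper_width: 0.444
```

```bash
python3 -c "
from h import *
go(cw(0,42,84.5),CY)"
```

```text
tcp [563.1  67.9  85.9] cradle [ 2.6 45.2 85.9] yaw -8.16 F [-3.1  1.9  8.6] gw 0.444 t 17.5167
tool shift [-2.6  3.2  1.4] turn -0.0046
```

Contact: Fz went from -2.7 to +8.6 N with the axis at about 97.6 mm. I release.

Request:
step_arm(
  series=[
    [0,0,-0.5,0],
    [0,0,0,0],
  ],
)

```text
clock: 17.68
tcp_pos: [563.4, 68.0, 86.7]
tool_rot: [[0.99, -0.142, 0.02], [-0.142, -0.99, 0.008], [0.019, -0.01, -1.0]]
ft_force: [-0.6, -0.6, -3.5]
gripper_width: 0.448
```

Request:
step_arm(
  series=[
    [0,0,0,0],
    [0,0,0,0],
    [0,0,0,0],
    [0,0,0,0],
    [0,0,0,0],
  ],
  grip=0.25,
)

```text
clock: 18.1
tcp_pos: [564.4, 67.0, 86.8]
tool_rot: [[0.989, -0.143, 0.022], [-0.143, -0.99, 0.007], [0.021, -0.01, -1.0]]
ft_force: [-0.3, -0.6, -0.1]
gripper_width: 0.749
```

Request:
step_arm(
  series=[
    [0,0,-5,0],
    [0,0,-15,0],
    [0,0,-25,0],
    [0,0,-35,0],
    [0,0,-35,0],
    [0,0,-20,0],
    [0,0,0,0],
  ],
)

```text
clock: 18.68
tcp_pos: [560.0, 65.6, 227.7]
tool_rot: [[0.99, -0.143, 0.017], [-0.143, -0.99, 0.006], [0.016, -0.009, -1.0]]
ft_force: [1.2, 0.1, 0.6]
gripper_width: 0.751
```

```bash
python3 -c "
from h import *
go(cw(0,153,200),CY)
s=snap('scene','s7.png')
f=lambda i,a,b,c,d:cv2.resize(i[a:b,c:d],None,fx=4,fy=4,interpolation=cv2.INTER_CUBIC)
cv2.imwrite('pics/m7.png',f(s,160,290,165,320))"
```

```text
tcp [560.   65.6 227.7] cradle [-2.000e-01  4.250e+01  2.277e+02] yaw -8.23 F [1.2 0.1 0.6] gw 0.751 t 18.6833
tool shift [  -0.9 -110.3   28.6] turn -0.0057
```

View pics/m7.png

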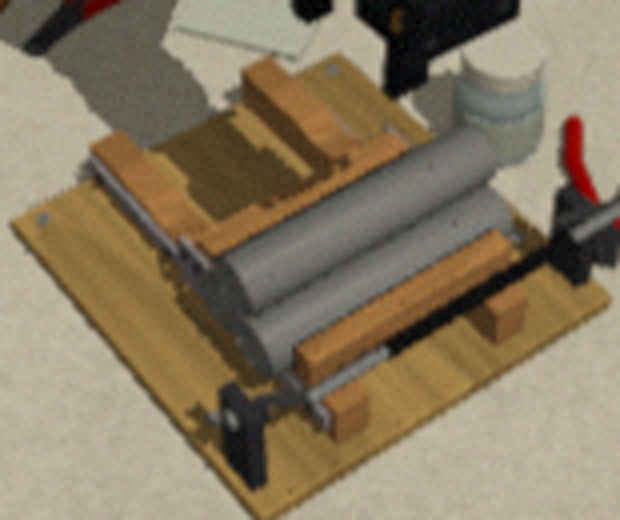

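The scene view shows tube_c resting squared in the valley on the two tubes, its end flush with theirs near (235,285), and the bail still open. Now the bail.

Request:
step_arm(
  series=[
    [0,-25,0,-0.005],
    [0,-30,0,0],
    [0,-30,0,0],
    [0,-18,0,0],
    [0,0,0,0],
    [0,0,0,0],
  ],
  grip=0.45,
)

```text
clock: 19.23
tcp_pos: [571.2, 167.7, 220.3]
tool_rot: [[0.99, -0.142, 0.008], [-0.142, -0.99, 0.002], [0.008, -0.003, -1.0]]
ft_force: [0.6, 0.4, -0.1]
gripper_width: 0.549
```

```bash
python3 -c "
from h import *
go(cw(0,153,127),CY)"
```

```text
tcp [571.2 167.7 220.3] cradle [ -3.1 145.2 220.3] yaw -8.18 F [ 0.6  0.4 -0.1] gw 0.549 t 19.2333
tool shift [ 2.4 -7.6 93.3] turn -0.0049
```

Request:
step_arm(
  series=[
    [0,-6,5,0],
    [0,-6,20,0],
    [0,-2,20,0],
    [0,0,10,0],
    [0,0,0,0],
    [0,0,0,0],
  ],
)

```text
clock: 19.73
tcp_pos: [572.5, 174.3, 159.4]
tool_rot: [[0.989, -0.15, 0.004], [-0.15, -0.989, -0.003], [0.004, 0.003, -1.0]]
ft_force: [0.3, -0.3, 0.6]
gripper_width: 0.55
```

```bash
python3 -c "
from h import *
go(cw(0,153,127),CY)"
```

```text
tcp [572.5 174.3 159.4] cradle [ -2.7 151.8 159.4] yaw -8.64 F [ 0.3 -0.3  0.6] gw 0.55 t 19.7333
tool shift [ 2.5 -1.3 32.4] turn -0.0128
```

Request:
step_arm(
  series=[
    [0,-1,10,0],
    [0,-1,12,0],
    [0,0,8,0],
    [0,0,2,0],
    [0,0,0,0],
    [0,0,0,0],
  ],
)

```text
clock: 20.23
tcp_pos: [574.3, 174.3, 126.0]
tool_rot: [[0.988, -0.153, 0.006], [-0.153, -0.988, -0.004], [0.007, 0.003, -1.0]]
ft_force: [-0.1, -0.6, 0.5]
gripper_width: 0.547
```

```bash
python3 -c "
from h import *
go(cw(0,153,127),CY)
s=snap('scene','s8.png')
f=lambda i,a,b,c,d:cv2.resize(i[a:b,c:d],None,fx=4,fy=4,interpolation=cv2.INTER_CUBIC)
cv2.imwrite('pics/m8.png',f(s,160,290,185,340))"
```

```text
tcp [574.3 174.3 126. ] cradle [ -0.9 152.1 126. ] yaw -8.81 F [-0.1 -0.6  0.5] gw 0.547 t 20.2333
tool shift [ 0.9 -0.9 -1. ] turn -0.0159
```

View pics/m8.png

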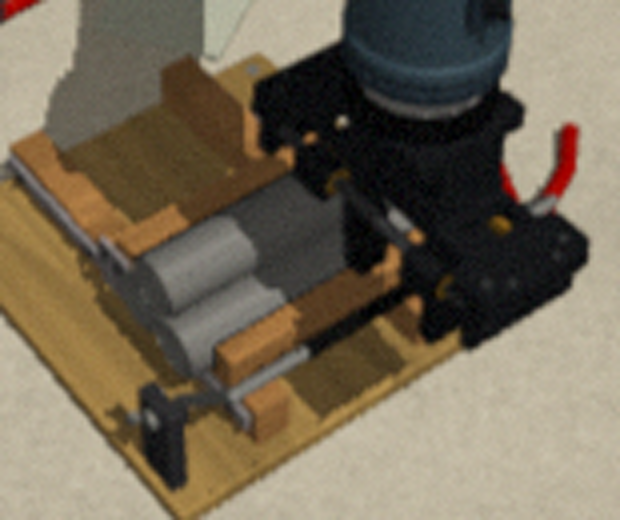

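The bar passes between the two fingers at about (405,295). I swing it over, pushing with the outer finger and easing it down on the inner one.

Request:
step_arm(
  series=[
    [0,6,0,0],
    [0,8,0,0],
    [0,8,0,0],
    [0,8,0,0],
    [0,8,0,0],
    [0,8,0,0],
    [0,6,0,0],
  ],
)

```text
clock: 20.87
tcp_pos: [568.3, 122.7, 129.6]
tool_rot: [[0.989, -0.15, 0.014], [-0.15, -0.989, 0.003], [0.013, -0.005, -1.0]]
ft_force: [-0.3, 0.6, 0.2]
gripper_width: 0.554
```

```bash
python3 -c "
from h import *
go(cw(0,60,127),CY)"
```

```text
tcp [568.3 122.7 129.6] cradle [  0.2 100.2 129.6] yaw -8.62 F [-0.3  0.6  0.2] gw 0.554 t 20.8667
tool shift [ 0.2 40.2  2.4] turn -0.0126
```

Request:
step_arm(
  series=[
    [0,6,1,0],
    [0,6,1,0],
    [0,6,1,0],
    [0,6,0,0],
    [0,5,0,0],
    [0,5,0,0],
    [0,5,0,0],
    [0,0,0,0],
  ],
)

```text
clock: 21.53
tcp_pos: [559.7, 73.8, 124.5]
tool_rot: [[0.988, -0.155, 0.009], [-0.155, -0.988, -0.003], [0.009, 0.001, -1.0]]
ft_force: [0.1, -0.2, -0.7]
gripper_width: 0.551
```

```bash
python3 -c "
from h import *
go(cw(0,60,127),CY)
s=snap('scene','s9.png')
f=lambda i,a,b,c,d:cv2.resize(i[a:b,c:d],None,fx=4,fy=4,interpolation=cv2.INTER_CUBIC)
cv2.imwrite('pics/m9.png',f(s,160,290,185,340))"
```

```text
tcp [559.7  73.8 124.5] cradle [ -1.5  50.6 124.5] yaw -8.92 F [ 0.1 -0.2 -0.7] gw 0.551 t 21.5333
tool shift [ 1.4 -9.4 -2.5] turn -0.0178
```

I've used up the picture views, so I lift clear and check numerically.

Request:
step_arm(
  series=[
    [0,0,-10,0],
    [0,0,-20,0],
    [0,0,-35,0],
    [0,0,-35,0],
    [0,40,0,0],
    [0,40,0,0],
    [0,40,0,0],
    [0,40,0,0],
  ],
)

```text
clock: 22.25
tcp_pos: [537.9, -72.5, 235.2]
tool_rot: [[0.992, -0.129, 0.016], [-0.129, -0.992, 0.005], [0.015, -0.007, -1.0]]
ft_force: [1.0, -0.9, -0.5]
gripper_width: 0.547
```

Request:
step_arm(
  series=[
    [0,40,0,0],
    [0,40,0,0],
    [0,40,0,0],
    [0,40,0,0],
    [0,0,0,0],
    [0,0,0,0],
  ],
)

```text
clock: 22.75
tcp_pos: [515.1, -246.8, 241.2]
tool_rot: [[0.99, -0.136, 0.024], [-0.136, -0.991, -0.001], [0.024, -0.003, -1.0]]
ft_force: [-0.5, 0.4, -0.2]
gripper_width: 0.547
```

```bash
python3 - <<'E'
from h import *
go(None)
t=snap('top','t9.png');s=snap('scene','s9b.png')
# dark sleeve of bar: darkest pixels, fit in both views; expect bar axis at keeper angle k
def bar(k,x): a=k-np.radians(40); return cw(x,102-80*np.sin(a),72+80*np.cos(a))
def tube(x,y,z): return cw(x,y,z)
for n,im in(("top",t),("scene",s)):
    g=cv2.cvtColor(im,cv2.COLOR_BGR2GRAY).astype(np.float32); r=[]
    for k in np.arange(0,2.31,.05):
        m=np.array([[pix(n,bar(k,x)) for x in np.arange(-60,61,3)]],np.float32); r.append((round(float(cv2.remap(g,m[...,0],m[...,1],cv2.INTER_LINEAR).mean())),round(k,2)))
    print(n,sorted(r)[:6])
# edges of tubes' grey region across y, at three x, top view plane z=96.5; bar excluded
h=cv2.cvtColor(t,cv2.COLOR_BGR2HSV)
ys=np.arange(-20,100,1.)
for x in(-80,-72,72,80):
    m=np.array([[pix("top",cw(x,y,96.5)) for y in ys]],np.float32)
    q=cv2.remap(h[...,2].astype(np.float32),m[...,0],m[...,1],cv2.INTER_LINEAR)[0]
    print(x,[int(v) for v in q[::4]])
# tube_c ends: saturation along axis crown
for n,im in(("top",t),("scene",s)):
    h2=cv2.cvtColor(im,cv2.COLOR_BGR2HSV)[...,1].astype(np.float32)
    for y in (36,50):
        for sg in(1,-1):
            xs=np.arange(70,112,3.)*sg; m=np.array([[pix(n,cw(x,y,114)) for x in xs]],np.float32)
            print(n,y,sg,[int(v) for v in cv2.remap(h2,m[...,0],m[...,1],cv2.INTER_LINEAR)[0]])
E
sed -i 's/t4.png/t9.png/;s/s4.png/s9b.png/' prof.py
```

```text
tcp [ 515.1 -246.8  241.2] cradle [  -1.7 -273.1  241.2] yaw -7.83 F [-0.5  0.4 -0.2] gw 0.547 t 22.75
top [(29, np.float64(1.6)), (32, np.float64(1.65)), (46, np.float64(1.7)), (53, np.float64(1.55)), (55, np.float64(1.75)), (58, np.float64(1.8))]
scene [(13, np.float64(1.5)), (13, np.float64(1.55)), (13, np.float64(1.6)), (14, np.float64(1.45)), (14, np.float64(1.65)), (14, np.float64(1.7))]
-80 [107, 111, 109, 109, 112, 97, 66, 61, 64, 65, 66, 63, 59, 59, 62, 83, 112, 117, 124, 128, 121, 115, 122, 123, 110, 91, 90, 99, 114, 127]
-72 [101, 132, 144, 152, 147, 116, 69, 60, 64, 65, 66, 63, 59, 60, 63, 81, 109, 117, 124, 126, 118, 115, 123, 121, 101, 90, 131, 155, 158, 154]
72 [120, 133, 132, 127, 119, 99, 69, 62, 64, 65, 64, 62, 59, 60, 54, 56, 75, 102, 117, 117, 111, 111, 116, 114, 111, 120, 133, 137, 139, 141]
80 [135, 135, 133, 135, 136, 125, 99, 79, 75, 76, 73, 64, 60, 60, 66, 87, 111, 116, 118, 116, 111, 110, 115, 115, 118, 132, 141, 142, 142, 142]
top 36 1 [25, 27, 28, 25, 27, 30, 51, 74, 84, 90, 84, 77, 58, 45]
top 36 -1 [28, 23, 26, 26, 25, 25, 25, 24, 31, 55, 87, 102, 104, 105]
top 50 1 [25, 25, 26, 26, 26, 28, 35, 47, 73, 100, 114, 98, 69, 44]
top 50 -1 [25, 25, 25, 25, 24, 25, 25, 32, 60, 92, 113, 118, 99, 57]
scene 36 1 [15, 18, 17, 18, 16, 19, 18, 23, 18, 23, 14, 22, 23, 19]
scene 36 -1 [16, 25, 22, 15, 22, 13, 19, 19, 22, 14, 16, 11, 17, 17]
scene 50 1 [20, 15, 17, 18, 17, 18, 13, 15, 24, 20, 22, 7, 12, 20]
scene 50 -1 [25, 25, 20, 17, 22, 21, 14, 27, 42, 34, 30, 28, 22, 12]
```

The keeper reads about 1.62 rad in both views, and tube_c sits about -3 mm lengthwise. One last check of the chock edge, then hand in.

Run:
```python
from h import *
ys=np.arange(-40,30,0.5)
for f1 in("t4.png","t9.png"):
    im=cv2.imread('pics/'+f1).astype(np.float32)
    m=np.array([[pix("top",cw(x,y,78)) for y in ys] for x in np.arange(-70,70,3)],np.float32)
    p=cv2.remap(im,m[...,0],m[...,1],cv2.INTER_LINEAR).mean(0); p=p[:,2]-p[:,0]
    for a,b,i in((-13,15,-1),(-40,-10,0)):
        s=(ys>a)&(ys<b); q=p[s]; print(f1,ys[s][np.where(q>(q.max()+q.min())/2)[0][i]])
d=cv2.absdiff(cv2.imread('pics/top0.png'),cv2.imread('pics/t9.png')).max(2)
for n,(u,v) in dict(offcut=(351,155),jar=(237,249),pliers=(345,220),cutters=(211,258),screwdriver=(410,191),tile=(314,250),hammer=(117,200)).items(): print(n,d[v-10:v+10,u-10:u+10].mean().round(1))
print(arm.hand_in())
```

```text
t4.png 2.5
t4.png -17.5
t9.png 2.5
t9.png -17.5
offcut 36.3
jar 22.4
pliers 48.8
cutters 19.7
screwdriver 80.0
tile 21.9
hammer 17.9
the job is handed in; nothing more can be done
None
```

I carried out every step in order and handed the job in at about 23 s of the 64 s. No verdict came back, so what follows rests on my own last measurements.

**What I did**
- **Chock:** I pushed the chock bar with closed fingers until tube_b rolled into the V next to tube_a. A second nudge met about 12 N, so the bar is snug.
- **Tube_c:** I lifted tube_c from its rest and set it down in the valley under force feedback, with contact at about 11 N, then let go.
- **Keeper:** I swung the bail over between the fingers so it was eased down rather than dropped.

**What the last checks showed**
- **Lower tubes:** before tube_c was laid, tube_b was at cradle y ≈ 21–22 mm and tube_a at ≈ 61–63 mm. I did not measure their y again at the end; in the last close view they looked seated.
- **Chock:** the front edge read the same before and after tube_c was laid. The two cameras disagree by 1.5 mm on it, reading 2.5 and 4.0 mm where 1 mm is expected. The 12 N contact puts the joint at about 0.111–0.113.
- **Tube_c:** it is roughly 3–4 mm off lengthwise (limit 15 mm) and looked square with the others.
- **Keeper:** it reads about 1.6 rad; the top view is clear, the scene view agrees but is much less sharp.

**Not confirmed**
- **Bystanders:** I did not confirm that they stayed in place. The image difference I tried was no use: its values were high, worst at the screwdriver, and I did not rule out arm occlusion and shadow as the cause. The force readings gave no sign of the arm hitting any of them.
- **Final keeper pose:** I could not view it, because the picture limit was reached.

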